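# Stand the breath meter upright and switch it on

### The job

The black breath meter has been left tipped over on its tilt stand: push its case with the fingertips until it stands upright, and only then, because it zeroes itself at power-up, press the front end of the rocker switch on its top fully down to switch it on. Do not grip or lift the meter, do not push on the clear column, leave the stand where it stands, and leave the other things on the table undisturbed.

Things in the scene. Friction and masses are not known exactly. Their poses are not given: they have to be found in the camera images.
- stand: heavy (2.4 kg) cast stand of the meter, loose on the table: four legs on the diagonals reaching 129 mm from its centre and under 32 mm high. Origin at the centre of its underside, on the table; z up, own -x is the front (the side with the clear column), own +y is the meter's left side, to which it leans. The tilt axle runs along own x, 85 mm above the origin
- meter (a joint): lean of the meter about the tilt axle (rad): 0 = case upright, positive = leaning over to the stand's own +y; turns from -0.6 to 0.85 with no stop or click at upright. Stiff friction joint (about 0.6 N m) that stays where it is left; pushing back the case (0.55 kg in all, centre about 110 mm above the axle) by its top edge takes about 3 N near upright and up to 10 N at the largest lean
- case_top (a point): centre of the flat top face of the meter's black case, 208 mm from the tilt axle. The case is a box 95 mm deep (own x, column side = -x), 120 mm wide (own y) and 190 mm high; its axes are this point's axes (z along the case, out of the top). Upright, the top is 293 mm above the table. The top has two flush round ports and, in the middle, the switch
- switch (a point): pivot of the rocker switch, 8 mm above the centre of the case's top; axes as the case's. A grey shallow V, 46 mm long along the case's x, 22 mm wide, in a flat black bezel 4 mm high. Off: the front end (-x, column side, marked with a white line) stands 7 mm above the pivot; on: the front half lies level with the pivot. Press straight down about 16 mm in front of the pivot
- rocker (a joint): angle of the rocker switch (rad): 0 = off (back end down), 0.4 = on (front end fully down); stays where it is left; takes about 3 N at its end
- column: the clear measuring column, 32 mm across on the front of the case: origin on the tilt axle, axes as the case's; it stands 30 mm in front of the case's front face, reaches 22 mm to each side of that line and 100 mm in front of the case's middle, with a hose barb to 112 mm at its foot; its top is 8 mm lower than the case's top. Fragile: not to be pushed on
- filter: bystander: white disc filter with a spigot above and below, 80 mm across, 66 mm high, near the meter's right side. Origin at the underside
- mouthpiece: bystander: paper mouthpiece tube standing on end in front of the meter, 30 mm across, 65 mm high. Origin at the underside
- oximeter: bystander: finger pulse oximeter, 60 x 34 x 29 mm, on the table on the side to which the meter leans, partly below it. Origin at the underside
- stopwatch: bystander: black stopwatch lying flat, 56 mm across, 15 mm high. Origin at the underside
- wipes: bystander: white wipes canister, 92 mm across, 166 mm high, at one side of the table. Origin at the underside
- sanitizer: bystander: pump bottle of hand gel, 66 mm across, 165 mm high, at the other side of the table. Origin at the underside

How it is judged:
By the outcome, as a careful person would: the job done as asked, in the order asked, and still so for the second after the job is handed in, with the robot touching nothing.
It also fails if it takes over 51 s, if anything falls off the work surface, if the arm or the gripper's body presses on something with over 40 N, if the wrist force passes 120 N, or if a joint passes its speed limit or range.

### The arm

A 6-joint arm with a two-finger parallel gripper is mounted at the origin on the work surface. World frame = base frame: x ahead of the robot, y to its left, z up, the work surface at z = 0. Lengths are in m, angles in rad, forces in N, time in s.
With the tool pointing down it reaches from about 0.35 to 0.925 m from the base axis. Payload 6.4 kg.
Tool frame: the origin (TCP) lies midway between the tips of the shut fingers; the grasp point (between the pads) lies 19 mm behind it; z points along the fingers, y is the line along which they close (so a half turn about z gives the same grasp; the last joint's range is limited). The gripper opens to 94 mm and grips with 3 to 60 N. Pads are 16 mm wide; open, the fingers measure 119 mm over their backs; the gripper's body (75 mm by 177 mm) begins 78 mm behind the grasp point.
Start: joints at [0.998, 0.245, 1.558, -0, 1.339, -0.174], TCP at [0.252, 0.599, 0.205] pointing down, gripper open.
Joint ranges: [-3.13, 3.13], [-1.02, 2.26], [0.13, 2.54], [-0.95, 4.09], [0.21, 2.88], [-2.74, 2.74]. Speed limits (rad/s): [2.57, 2.57, 3.14, 3.14, 3.14, 3.14].

### API

Orientations are given as a rotation vector (axis times angle).
In Python, from plant import ctrl, read_camera gives the robot as it stands.
- The arm moves only by the tool send_rows, never from a script. Its argument "deltas" is a list that holds one entry, the list of rows, each a list of 7 numbers: the opening, from 0 (shut) to 1 (fully open), then the shift along the tool's x, y, z in m, then the turn, a rotation vector about the tool's x, y, z in degrees. A call has 1 to 12 rows; each row is the pose to reach, as a shift and turn from the pose commanded when the call began, along the tool's axes at that moment; what a row does not reach only later rows make up. A row lasts 1/10 s, in which the tool goes at most 50 mm and 8.59 degrees, less where a joint would pass 70% of its speed; a pose out of reach is approached as far as the arm can. A call with a gripper value outside its range is refused whole. The fingers move at their own pace and stop on an object; "newtons" is the grip in N (left out, the last holds). Time passes only in rows, so rows that repeat a pose let the fingers close. It gives the time, the measured TCP pose, the force, the opening and the grip force at its end, in the units of the state.
- ctrl.observe(): the state, without advancing time (a new reading comes with each control period).
- read_camera(name): name is "side" or "top"; returns a dict with "pixels" (400x640x3 uint8, blue, green, red), "range_z" (400x640 float32, m along the optical axis (not along the pixel's ray), 0 where there is no reading), "fx", "fy", "cx", "cy" (pixels), "k1" (the pictures are not rectified: a ray, as slopes to the right and down, at radius r is drawn at 1 + k1 r^2 times it, then the intrinsics apply), "T" (4x4, takes a point from camera to world coordinates). Camera axes: x right, y down, z forward; pixel columns grow to the right and rows downward; lengths in m; the calibration is good to about 2 mm. A picture is of the moment at which its call begins.
- ctrl.hand_in(): hands the job in; it is judged then, once.
The state is a dict: "t": time; "joints": joint angles; "qd": joint speeds; "joint_efforts": joint torques, N m; "ee_pos": TCP position; "orientation": TCP orientation; "contact_force": force on the tool from outside, world axes, zero at the start; "ft_torque": the same for the moment, N m; "gripper_width": finger opening in m; "finger_force": force on a finger pad.
Only numpy, scipy, OpenCV 4.12 (cv2) and the standard library are available. Lean on these libraries where they do the work, as an engineer would, in place of code of your own. Each camera call takes 0.05 s, during which the arm holds its last target. There are 200 camera calls.

## Working session

There is one attempt and no reset: what is moved stays moved. The work goes in short steps, Python scripts to look and compute and a tool call to move; the robot and the scene stay as the last step left them, time stands still between calls to the robot, and variables do not carry over. Pictures are saved under pics/ and viewed, at most 10 in all, crops included, and the job is handed in when it is done.

Besides the shell and the picture viewer there is one more tool, called by a JSON object that holds its "fn" and its "kwargs". send_rows: Moves the arm, as the interface text tells. Its arguments: {"type":"object","properties":{"deltas":{"type":"array","items":{"type":"array","items":{"type":"array","items":{"type":"number"}}}},"newtons":{"type":"number"}},"required":["deltas"]}

```bash
ls; mkdir -p pics; cat > h.py <<'E'
import numpy as np, cv2
from plant import ctrl, read_camera
def grab(n):
    d=read_camera(n); np.savez(''+n+'.npz',**d); return d
def cloud(d):
    h,w=d['range_z'].shape
    u,v=np.meshgrid(np.arange(w),np.arange(h))
    K=np.array([[d['fx'],0,d['cx']],[0,d['fy'],d['cy']],[0,0,1]],float)
    p=cv2.undistortPoints(np.stack([u,v],-1).reshape(-1,1,2).astype(float),K,np.array([float(d['k1']),0,0,0])).reshape(h,w,2)
    z=d['range_z'].astype(float)
    P=np.stack([p[...,0]*z,p[...,1]*z,z],-1)
    T=np.array(d['T']); W=P@T[:3,:3].T+T[:3,3]; W[z==0]=np.nan
    return W
E
python3 - <<'E'
from h import *
for n in('side','top'):
    d=grab(n); cv2.imwrite(f'pics/{n}0.png',d['pixels']); print(n,d['fx'],d['k1'],np.round(d['T'],3).tolist())
s=ctrl.observe(); print(s)
E
```

```text
pics
side 383.0953130613641 0.003412555892457214 [[-0.996, 0.08, -0.027, 0.527], [0.085, 0.949, -0.302, 0.295], [0.002, -0.303, -0.953, 1.271], [0.0, 0.0, 0.0, 1.0]]
top 417.0129789568636 -0.046856629329897585 [[0.037, -0.979, 0.202, 0.199], [-0.999, -0.037, 0.004, -0.062], [0.004, -0.202, -0.979, 1.73], [0.0, 0.0, 0.0, 1.0]]
{'t': 0.1, 'joints': array([ 9.97920237e-01,  2.45745957e-01,  1.55884561e+00, -4.38295343e-05,
        1.33871169e+00, -1.74115267e-01]), 'qd': array([-0.00131105, -0.00085768, -0.0062529 ,  0.00049525, -0.00074467,
       -0.00047394]), 'joint_efforts': array([ 1.09024255e-03, -4.16915810e+01, -3.15525162e+01,  6.87506958e-02,
        3.10005911e-02, -5.89609931e-05]), 'ee_pos': array([0.25210399, 0.59854586, 0.20447945]), 'orientation': array([-6.22098762e-01, -3.07878536e+00,  2.52573825e-03]), 'contact_force': array([ 0.03029387, -0.11841097,  0.30232736]), 'ft_torque': array([ 0.0016056 ,  0.0078525 , -0.01251018]), 'finger_force': 0.0, 'gripper_width': 0.09399241502175293}
```

View pics/side0.png

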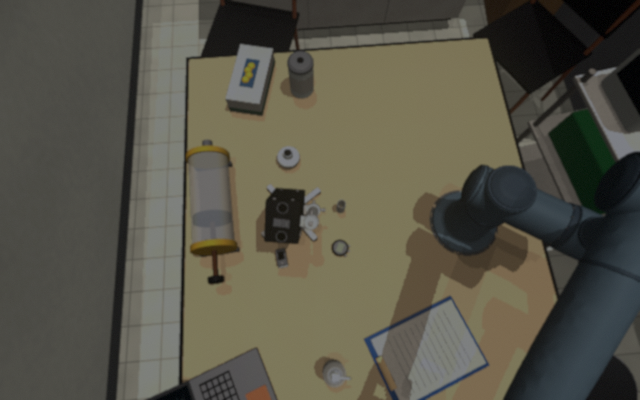

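View pics/top0.png

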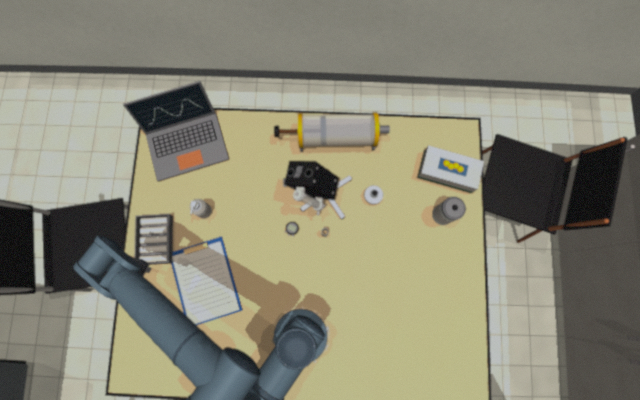

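The side view shows the black meter at about (285,215), with its column toward the robot at (312,215). The oximeter is at (281,257), the filter at (288,157), the mouthpiece at (341,207) and the stopwatch at (340,247). In the top view the meter is at (312,178). Next I'll measure the case.

```bash
python3 - <<'E'
from h import *
C=[]
for n,(u0,u1,v0,v1) in dict(side=(240,365,130,285),top=(265,400,140,250)).items():
    d=np.load(n+'.npz'); W=cloud(d); 
    im=cv2.resize(d['pixels'][v0:v1,u0:u1],None,fx=4,fy=4,interpolation=cv2.INTER_CUBIC)
    cv2.imwrite(f'pics/{n}c.png',cv2.convertScaleAbs(im,alpha=1.5,beta=20))
    w=W[v0:v1,u0:u1].reshape(-1,3); b=d['pixels'][v0:v1,u0:u1].reshape(-1,3).max(1)
    print(n,'table z',np.nanmedian(w[:,2]))
    dark=(b<75)&(w[:,2]>.13)
    p=w[dark]; print(len(p),np.round(np.percentile(p,[1,50,99],axis=0),3).tolist())
    # ransac plane
    rng=np.random.default_rng(0);best=None;P=p.copy()
    for k in range(3):
        bi=None
        for _ in range(500):
            a=P[rng.choice(len(P),3,False)];nn=np.cross(a[1]-a[0],a[2]-a[0]);l=np.linalg.norm(nn)
            if l<1e-5: continue
            nn/=l; i=abs((P-a[0])@nn)<.003
            if bi is None or i.sum()>bi.sum(): bi=i
        q=P[bi];c=q.mean(0);nn=np.linalg.svd(q-c)[2][2];nn*=np.sign(nn[2])
        print(' plane',bi.sum(),c.round(4),nn.round(3),'lean',np.arctan2(np.hypot(*nn[:2]),nn[2]).round(3),'rms',((q-c)@nn).std().round(4))
        P=P[~bi]
        if len(P)<30:break
E
```

```text
side table z 0.0025529103058501423
1927 [[0.539, -0.113, 0.154], [0.593, 0.004, 0.265], [0.647, 0.07, 0.296]]
 plane 1112 [0.5984 0.0174 0.268 ] [0.077 0.49  0.868] lean 0.519 rms 0.0015
 plane 374 [ 0.5833 -0.0713  0.2276] [-0.139 -0.854  0.501] lean 1.046 rms 0.0007
 plane 174 [0.599  0.0175 0.2736] [0.052 0.488 0.871] lean 0.513 rms 0.0014
top table z 0.001694060218512261
1322 [[0.535, -0.116, 0.138], [0.579, -0.029, 0.249], [0.64, 0.069, 0.297]]
 plane 518 [ 0.5818 -0.0692  0.2244] [-0.132 -0.857  0.498] lean 1.049 rms 0.0015
 plane 376 [0.5961 0.0202 0.2665] [0.09  0.494 0.865] lean 0.526 rms 0.0015
 plane 206 [ 0.5468 -0.0223  0.2039] [-0.987  0.16   0.001] lean 1.569 rms 0.0009
```

View pics/sidec.png

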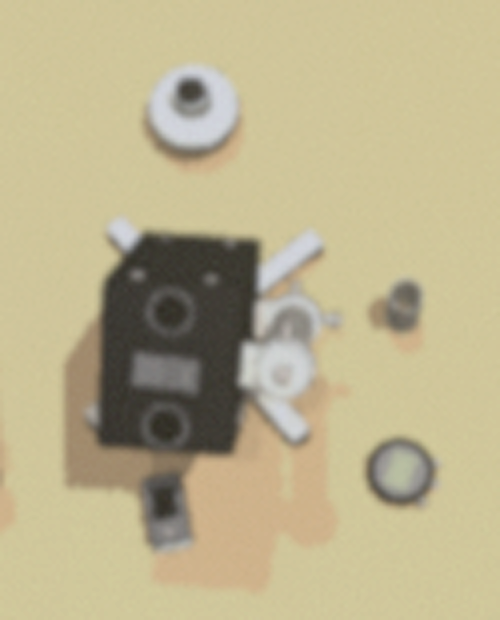

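View pics/topc.png

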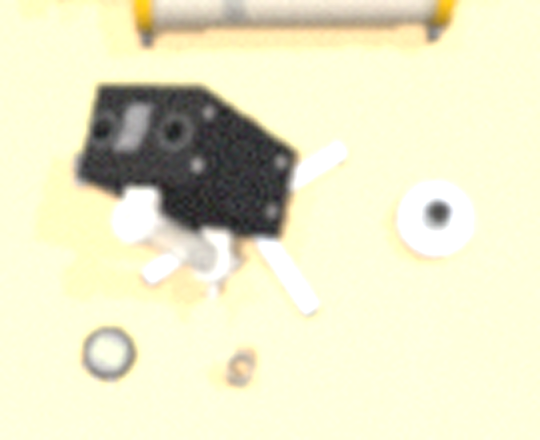

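The case lean is about 0.52 and the yaw about -9°. Next I'll solve for the axle position and the bystanders.

```bash
cat >> h.py <<'E'
from scipy.optimize import least_squares
def fit(names=('side','top'),x0=(0.58,-0.08,-0.159,0.52)):
    pts=[]
    for n in names:
        d=np.load(''+n+'.npz'); W=cloud(d).reshape(-1,3); b=d['pixels'].reshape(-1,3).max(1)
        k=(b<80)&(W[:,2]>.14)&(np.hypot(W[:,0]-.59,W[:,1]+.03)<.17)&(W[:,2]<.34); pts.append(W[k])
    P=np.vstack(pts)
    def loc(x):
        c,s=np.cos(x[2]),np.sin(x[2]); q=P-[x[0],x[1],.085]
        ox=q[:,0]*c+q[:,1]*s; oy=-q[:,0]*s+q[:,1]*c; oz=q[:,2]
        c,s=np.cos(x[3]),np.sin(x[3])
        return np.c_[ox,oy*c-oz*s,oy*s+oz*c]
    def res(x):
        l=loc(x)-[0,0,.113]; a=np.abs(l)-[.0475,.06,.095]
        return np.where((a<=0).all(1),a.max(1),np.linalg.norm(np.maximum(a,0),axis=1))
    r=least_squares(res,x0,loss='cauchy',f_scale=.002)
    c=np.sqrt(np.diag(np.linalg.inv(r.jac.T@r.jac)))*.002
    return r.x,len(P),np.median(abs(res(r.x))),c
E
python3 - <<'E'
from h import *
for ns in (('side',),('top',),('side','top')):
    r=fit(ns); print(ns,r[0].round(4),r[1],r[2].round(4),r[3].round(5))
x=r[0]
d=np.load('side.npz');W=cloud(d)
for n,(u,v) in dict(san=(335,372),ox=(281,257),mouth=(341,205),wat=(340,247),filt=(288,155),box=(250,75),syr=(210,200)).items():
    w=W[v-8:v+9,u-8:u+9].reshape(-1,3); w=w[w[:,2]>.008]; print(n,np.nanmedian(w,0).round(3),np.nanmax(w[:,2]).round(3))
E
```

```text
('side',) [ 0.5835 -0.081  -0.1582  0.5044] 1950 0.0013 [0.00027 0.00018 0.00307 0.0012 ]
('top',) [ 0.5854 -0.0805 -0.1603  0.519 ] 1323 0.0013 [0.00024 0.00024 0.00335 0.00168]
('side', 'top') [ 0.5847 -0.0807 -0.1591  0.5107] 3273 0.0015 [0.00021 0.00015 0.00265 0.00106]
san [0.488 0.419 0.126] 0.171
ox [0.625 0.073 0.031] 0.037
mouth [ 0.414 -0.083  0.044] 0.07
wat [0.43  0.055 0.017] 0.024
filt [ 0.579 -0.274  0.046] 0.075
box [ 0.695 -0.587  0.089] 0.101
syr [ 0.823 -0.1    0.149] 0.156
```

{"fn": "send_rows", "kwargs": {"deltas": [[[0,-0.045,-0.026,-0.02,0,0,-7],[0,-0.532,-0.309,-0.03,0,0,-13.7],[0,-0.532,-0.309,-0.03,0,0,-13.7],[0,-0.532,-0.309,-0.03,0,0,-13.7],[0,-0.532,-0.309,-0.03,0,0,-13.7],[0,-0.532,-0.309,-0.03,0,0,-13.7],[0,-0.532,-0.309,-0.03,0,0,-13.7],[0,-0.532,-0.309,-0.03,0,0,-13.7],[0,-0.532,-0.309,-0.03,0,0,-13.7],[0,-0.532,-0.309,-0.03,0,0,-13.7],[0,-0.532,-0.309,-0.03,0,0,-13.7],[0,-0.532,-0.309,-0.03,0,0,-13.7]]]}}

```text
t: 1.3
ee_pos: [0.6121, 0.1207, 0.2347]
orientation: [-0.251, -3.131, -0.0]
contact_force: [-0.0, 0.3, -0.7]
gripper_width: 0.0023
finger_force: 0.0
```

{"fn": "send_rows", "kwargs": {"deltas": [[[0,0,0,0.019,0,0,0],[0,0,0,0.019,0,0,0],[0,0,0,0.019,0,0,0]]]}}

```text
t: 1.6
ee_pos: [0.6106, 0.1229, 0.2153]
orientation: [-0.25, -3.13, 0.0]
contact_force: [-0.2, 0.1, 0.3]
gripper_width: 0.0005
finger_force: 0.0
```

{"fn": "send_rows", "kwargs": {"deltas": [[[0,-0.015,-0.03,0,0,0,0],[0,-0.015,-0.036,0,0,0,0],[0,-0.015,-0.04,-0.002,0,0,0],[0,-0.015,-0.044,-0.006,0,0,0],[0,-0.015,-0.048,-0.01,0,0,0],[0,-0.015,-0.052,-0.013,0,0,0],[0,-0.015,-0.056,-0.017,0,0,0],[0,-0.015,-0.06,-0.02,0,0,0],[0,-0.015,-0.064,-0.023,0,0,0]]]}}

```text
t: 2.5
ee_pos: [0.6158, 0.0579, 0.24]
orientation: [-0.25, -3.131, -0.003]
contact_force: [-1.0, 6.1, 0.6]
gripper_width: 0.0005
finger_force: 2.9
```

```bash
python3 - <<'E'
from h import *
grab('side');d=grab('top'); 
for ns in (('side',),('top',),('side','top')):
    r=fit(ns,(.5847,-.0807,-.159,.4)); print(r[0].round(4),r[1],r[2].round(4))
s=ctrl.observe();print(s['ee_pos'],s['contact_force'])
E
```

```text
[ 0.586  -0.0768 -0.1329  0.363 ] 355 0.0014
[ 0.5855 -0.0802 -0.1616  0.3609] 1002 0.0011
[ 0.5854 -0.0794 -0.1608  0.3561] 1357 0.0012
[0.61582286 0.05723649 0.24033284] [-1.3607152   4.73232895  2.94065173]
```

{"fn": "send_rows", "kwargs": {"deltas": [[[0,0,-0.005,-0.004,0,0,0],[0,0,-0.01,-0.007,0,0,0],[0,0,-0.015,-0.01,0,0,0],[0,0,-0.02,-0.013,0,0,0],[0,0,-0.025,-0.016,0,0,0],[0,0,-0.03,-0.019,0,0,0],[0,0,-0.035,-0.021,0,0,0],[0,0,-0.04,-0.024,0,0,0],[0,0,-0.045,-0.026,0,0,0],[0,0,-0.05,-0.028,0,0,0],[0,0,-0.054,-0.029,0,0,0],[0,0,-0.054,-0.029,0,0,0]]]}}

```text
t: 3.8
ee_pos: [0.6078, 0.0032, 0.2694]
orientation: [0.251, 3.13, -0.001]
contact_force: [0.6, 3.1, 2.3]
gripper_width: 0.0005
finger_force: 1.3
```

```bash
python3 - <<'E'
from h import *
grab('side');d=grab('top'); 
for ns in (('side',),('top',),('side','top')):
    r=fit(ns,(.5847,-.0807,-.159,.07)); print(r[0].round(4),r[1],r[2].round(4))
s=ctrl.observe();print(s['ee_pos'],s['contact_force'])
E
```

```text
[ 0.583  -0.0851 -0.1539  0.0882] 512 0.0009
[ 0.5855 -0.0809 -0.156   0.0785] 709 0.0013
[ 0.5845 -0.0851 -0.1503  0.0917] 1221 0.0015
[0.60770931 0.00325939 0.26852139] [1.13461999 1.91601738 0.78476749]
```

{"fn": "send_rows", "kwargs": {"deltas": [[[0,0,-0.004,-0.001,0,0,0],[0,0,-0.008,-0.002,0,0,0],[0,0,-0.0115,-0.003,0,0,0],[0,0,-0.0115,-0.003,0,0,0],[0,0,-0.0115,-0.003,0,0,0]]]}}

```text
t: 4.4
ee_pos: [0.6053, -0.0083, 0.2705]
orientation: [-0.251, -3.13, 0.002]
contact_force: [0.6, 1.3, 1.1]
gripper_width: 0.0008
finger_force: 0.5
```

{"fn": "send_rows", "kwargs": {"deltas": [[[0,0,0.03,0,0,0,0],[0,0,0.08,-0.02,0,0,0],[0,0,0.13,-0.02,0,0,0],[0,0,0.18,-0.02,0,0,0],[0,0,0.23,-0.02,0,0,0],[0,0,0.25,-0.02,0,0,0],[0,0,0.25,-0.02,0,0,0]]]}}

```text
t: 5.1
ee_pos: [0.6448, 0.2413, 0.2892]
orientation: [-0.245, -3.13, 0.003]
contact_force: [0.5, 0.0, 0.3]
gripper_width: 0.0006
finger_force: 0.0
```

```bash
python3 - <<'E'
from h import *
d=grab('side');im=cv2.resize(d['pixels'][130:285,240:365],None,fx=3,fy=3);d=grab('top'); im2=cv2.resize(d['pixels'][130:285,255:380],None,fx=3,fy=3)
cv2.imwrite('pics/s1.png',np.hstack([im,im2]))
for ns in (('side',),('top',),('side','top')):
    r=fit(ns,(.5847,-.0807,-.159,.03)); print(r[0].round(4),r[1],r[2].round(4),r[3].round(4))
    # top plane
    P=np.vstack([cloud(np.load(n+'.npz')).reshape(-1,3) for n in ns]); k=(P[:,2]>.28)&(P[:,2]<.305)&(np.hypot(P[:,0]-.5847,P[:,1]+.08)<.07)
    q=P[k]; c,s=np.cos(-.159),np.sin(-.159); q0=q-[.5847,-.0807,0]; o=np.c_[q0[:,0]*c+q0[:,1]*s,-q0[:,0]*s+q0[:,1]*c]
    m=(abs(o[:,0])<.045)&(abs(o[:,1])<.065)&((abs(o[:,1])>.02)|(o[:,0]>.03)); 
    f=least_squares(lambda a:a[0]+a[1]*o[m,0]+a[2]*o[m,1]-q[m,2],[.293,0,0],loss='cauchy',f_scale=.001)
    print('top plane',f.x.round(4),m.sum())
s=ctrl.observe();print(s['t'],s['ee_pos'],s['contact_force'])
E
```

```text
[ 0.583  -0.0833 -0.1591  0.0155] 1944 0.0013 [0.0002 0.0003 0.0035 0.0019]
top plane [ 0.2947 -0.0014 -0.0184] 990
[ 0.586  -0.0768 -0.1549  0.0152] 871 0.0016 [0.0002 0.0011 0.0045 0.0044]
top plane [ 0.2934 -0.0025 -0.0161] 566
[ 0.5843 -0.0833 -0.1545  0.0136] 2815 0.0015 [0.0002 0.0003 0.0028 0.0017]
top plane [ 0.2944 -0.0015 -0.0181] 1556
5.2 [0.64506103 0.23847025 0.28978613] [-0.22176283 -0.27000789  0.06290638]
```

View pics/s1.png

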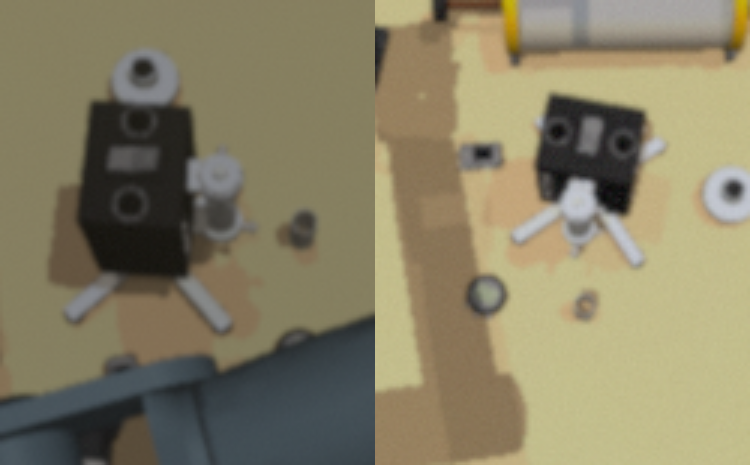

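{"fn": "send_rows", "kwargs": {"deltas": [[[0,0,-0.05,0.01,0,0,0],[0,0,-0.1,0.02,0,0,0],[0,0,-0.15,0.02,0,0,0],[0,0,-0.2,0.02,0,0,0],[0,0,-0.235,0.02,0,0,0],[0,0,-0.245,0.02,0,0,0],[0,0,-0.249,0.02,0,0,0],[0,0,-0.251,0.02,0,0,0],[0,0,-0.2535,0.019,0,0,0],[0,0,-0.2535,0.019,0,0,0],[0,0,-0.2535,0.019,0,0,0]]]}}

```text
t: 6.3
ee_pos: [0.605, -0.0101, 0.2717]
orientation: [-0.248, -3.131, -0.0]
contact_force: [-0.6, 2.9, -1.5]
gripper_width: 0.0001
finger_force: 1.1
```

{"fn": "send_rows", "kwargs": {"deltas": [[[0,0,-0.001,0,0,0,0],[0,0,-0.0016,0,0,0,0],[0,0,-0.0016,0,0,0,0],[0,0,-0.0016,0,0,0,0]]]}}

```text
t: 6.7
ee_pos: [0.6048, -0.0124, 0.2723]
orientation: [0.25, 3.132, 0.0]
contact_force: [-1.7, 5.0, 0.9]
gripper_width: 0.0005
finger_force: 1.6
```

{"fn": "send_rows", "kwargs": {"deltas": [[[0,0,0.03,0,0,0,0],[0,0,0.075,-0.02,0,0,0],[0,0,0.12,-0.04,0,0,0],[0,0,0.165,-0.06,0,0,0],[0,0,0.21,-0.08,0,0,0],[0,0,0.25,-0.08,0,0,0],[0,0,0.25,-0.08,0,0,0]]]}}

```text
t: 7.4
ee_pos: [0.6453, 0.2377, 0.3527]
orientation: [0.243, 3.129, 0.0]
contact_force: [-1.5, -1.1, -0.2]
gripper_width: 0.0005
finger_force: 0.0
```

```bash
cat > m.py <<'E'
from h import *
O=[]
for n in ('side','top'):
  for _ in range(3):
    d=grab(n); P=cloud(d).reshape(-1,3); k=(P[:,2]>.28)&(P[:,2]<.305)&(np.hypot(P[:,0]-.5847,P[:,1]+.08)<.07)
    q=P[k]; c,s=np.cos(-.159),np.sin(-.159); q0=q-[.5847,-.0807,0]; o=np.c_[q0[:,0]*c+q0[:,1]*s,-q0[:,0]*s+q0[:,1]*c]
    m=(abs(o[:,0])<.045)&(abs(o[:,1])<.065)&((abs(o[:,1])>.02)|(o[:,0]>.03))
    f=least_squares(lambda a:a[0]+a[1]*o[m,0]+a[2]*o[m,1]-q[m,2],[.293,0,0],loss='cauchy',f_scale=.001)
    print(n,'top plane',f.x.round(4),m.sum())
  r=fit((n,),(.5847,-.0807,-.159,.01)); print(r[0].round(4),r[3].round(4))
d=np.load('side.npz');W=cloud(d)
# switch: grey pixels on top
b=d['pixels'].max(2); k=(W[...,2]>.285)&(W[...,2]<.32)&(np.hypot(W[...,0]-.5847,W[...,1]+.08)<.035)&(b>75)
q=W[k]; print('switch',k.sum(),q.mean(0).round(4)); ex=np.array([.9874,-.1584])
t=(q[:,:2]-q.mean(0)[:2])@ex; print('ext',t.min().round(3),t.max().round(3),'z slope fr/back',q[t<-.012,2].mean().round(4),q[t>.012,2].mean().round(4))
s=ctrl.observe();print(s['t'],s['ee_pos'],s['contact_force'])
E
python3 m.py
```

```text
side top plane [ 0.2948 -0.0035 -0.0017] 990
side top plane [ 0.2949 -0.0038  0.0004] 988
side top plane [ 0.2947 -0.0027 -0.0069] 990
[ 0.5831 -0.0835 -0.1566 -0.0032] [0.0002 0.0003 0.0034 0.0018]
top top plane [ 0.2936 -0.0112  0.0008] 571
top top plane [ 0.294  -0.0155  0.0066] 570
top top plane [ 0.2933 -0.0116  0.0162] 575
[ 0.5865 -0.075  -0.1553 -0.0026] [0.0002 0.0011 0.0046 0.0046]
switch 86 [ 0.5859 -0.0834  0.3049]
ext -0.022 0.018 z slope fr/back 0.3086 0.3027
7.7 [0.64479714 0.23260932 0.35192202] [ 0.77047561 -0.6143053  -0.2538896 ]
```

{"fn": "send_rows", "kwargs": {"deltas": [[[0,0.004,-0.049,0,0,0,0],[0,0.025,-0.32,0,0,0,0],[0,0.025,-0.32,0,0,0,0],[0,0.025,-0.32,0,0,0,0],[0,0.025,-0.32,0,0,0,0],[0,0.025,-0.32,0,0,0,0],[0,0.025,-0.32,0,0,0,0],[0,0.025,-0.32,0,0,0,0],[0,0.025,-0.32,0.015,0,0,0],[0,0.025,-0.32,0.015,0,0,0],[0,0.025,-0.32,0.015,0,0,0]]]}}

```text
t: 8.8
ee_pos: [0.5688, -0.0766, 0.3359]
orientation: [-0.248, -3.13, -0.001]
contact_force: [-0.6, 0.3, 0.5]
gripper_width: 0.0006
finger_force: 0.0
```

{"fn": "send_rows", "kwargs": {"deltas": [[[0,0,-0.003,0.012,0,0,0],[0,0,-0.003,0.02,0,0,0],[0,0,-0.003,0.024,0,0,0],[0,0,-0.003,0.028,0,0,0],[0,0,-0.003,0.031,0,0,0],[0,0,-0.003,0.033,0,0,0],[0,0,-0.003,0.034,0,0,0],[0,0,-0.003,0.034,0,0,0]]]}}

```text
t: 9.6
ee_pos: [0.5686, -0.0808, 0.3032]
orientation: [0.251, 3.131, -0.0]
contact_force: [-1.6, 0.2, 1.9]
gripper_width: 0.0007
finger_force: 0.6
```

{"fn": "send_rows", "kwargs": {"deltas": [[[0,0,0,0.001,0,0,0],[0,0,0,0.002,0,0,0],[0,0,0,0.003,0,0,0],[0,0,0,0.003,0,0,0]]]}}

```text
t: 10.0
ee_pos: [0.5687, -0.0808, 0.3015]
orientation: [0.25, 3.13, -0.001]
contact_force: [-4.5, 0.6, 7.3]
gripper_width: 0.0004
finger_force: 3.5
```

{"fn": "send_rows", "kwargs": {"deltas": [[[0,0,0,0.001,0,0,0],[0,0,0,0.002,0,0,0],[0,0,0,0.002,0,0,0],[0,0,0,0.002,0,0,0]]]}}

```text
t: 10.4
ee_pos: [0.5688, -0.0809, 0.3013]
orientation: [0.25, 3.129, -0.001]
contact_force: [-7.5, 1.8, 12.9]
gripper_width: 0.0004
finger_force: 6.4
```

{"fn": "send_rows", "kwargs": {"deltas": [[[0,0,0,-0.01,0,0,0],[0,0,0,-0.05,0,0,0],[0,0,0.05,-0.05,0,0,0],[0,0,0.1,-0.05,0,0,0],[0,0,0.15,-0.05,0,0,0],[0,0,0.2,-0.05,0,0,0],[0,0,0.25,-0.05,0,0,0],[0,0,0.3,-0.05,0,0,0],[0,0,0.32,-0.05,0,0,0],[0,0,0.32,-0.05,0,0,0]]]}}

```text
t: 11.4
ee_pos: [0.6194, 0.2374, 0.3471]
orientation: [-0.245, -3.131, 0.0]
contact_force: [-0.6, -1.0, 0.3]
gripper_width: 0.0003
finger_force: 0.0
```

```bash
python3 m.py; python3 - <<'E'
from h import *
a=[np.load(n+'.npz')['pixels'] for n in('side','top')]
cv2.imwrite('pics/s2.png',np.hstack([cv2.resize(a[0][130:285,240:365],None,fx=3,fy=3),cv2.resize(a[1][130:285,255:380],None,fx=3,fy=3)]))
E
```

```text
side top plane [ 0.2949  0.0018 -0.0009] 989
side top plane [ 2.947e-01 -2.200e-03  2.000e-04] 986
side top plane [0.2946 0.0015 0.0037] 994
[ 0.583  -0.0833 -0.1574 -0.0051] [0.0002 0.0003 0.0034 0.0018]
top top plane [0.2936 0.002  0.0069] 569
top top plane [ 0.2932 -0.013   0.0009] 570
top top plane [ 0.2935 -0.0029 -0.007 ] 570
[ 0.5859 -0.0777 -0.1539  0.0108] [0.0002 0.0011 0.0046 0.0044]
switch 101 [ 0.5825 -0.0828  0.3051]
ext -0.021 0.021 z slope fr/back 0.3026 0.3088
11.7 [0.61966958 0.23354941 0.34829668] [ 0.65976509  0.60326128 -0.33143292]
```

View pics/s2.png

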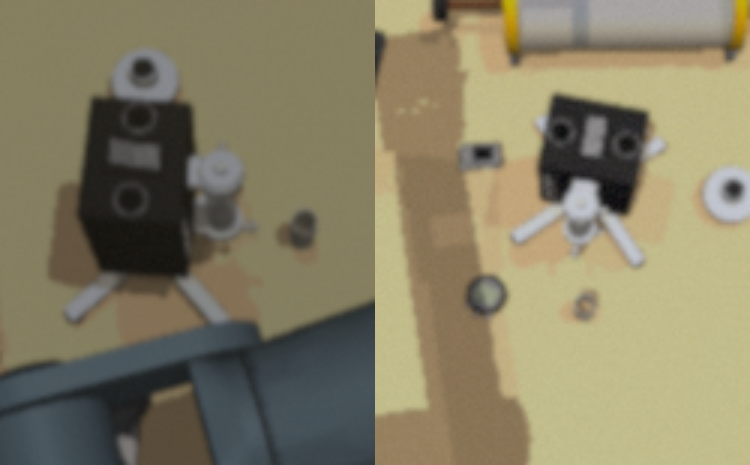

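The picture shows the case upright (lean about 0 ± 0.005 rad), the stand and the other things where they were, and the arm clear. The rocker has flipped: its front end is now at 0.3026 m and its back end at 0.3088 m.

```bash
python3 -c "
from plant import ctrl
print(ctrl.hand_in())"
```

```text
the job is handed in; nothing more can be done
None
```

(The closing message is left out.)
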